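# Bring the macro camera out one hole on its boom stand

### The arm

A 6-joint arm with a two-finger parallel gripper is mounted at the origin on the work surface. World frame = base frame: x ahead of the robot, y to its left, z up, the work surface at z = 0. Lengths are in m, angles in degrees, forces in N, time in s.
With the tool pointing down it reaches from about 0.375 to 0.9 m from the base axis. Payload 3.1 kg.
Tool frame: the origin (TCP) lies on the centre line of the jaws, within the pads' length; the fingertips stand 11 mm ahead of it and the grasp point (between the pads) lies 8 mm behind it; z points along the fingers, y is the line along which they close (so a half turn about z gives the same grasp; the last joint's range is limited). The gripper opens to 87 mm and grips with 3 to 60 N. Pads are 19 mm wide; open, the fingers measure 117 mm over their backs; the gripper's body (75 mm by 190 mm) begins 51 mm behind the grasp point.
Start: joints at [-87.405, 30.224, 82.088, -0, 67.689, -10.227], TCP at [0.139, -0.609, 0.234] pointing down, gripper open.
Joint ranges: [-176.69, 176.69], [-43.24, 126.21], [12.49, 139.97], [-82, 262], [0, 151.66], [-163.58, 163.58]. Speed limits (degrees/s): [159.86, 159.86, 180, 180, 180, 180].

### API

Orientations are given as a 3x3 rotation matrix whose columns are the frame's x, y, z axes.
In Python, from rig import * gives the robot as it stands.
- The arm moves only by the shell command python3 -m inch 'ROWS'. ROWS is JSON, a list of rows, each an object of numbers: "gripper": the opening in per cent of the stroke, from 0 (shut) to 100 (fully open); "dx", "dy", "dz": the shift along the tool's x, y, z in mm; "turn": the turn about the tool's z in rad. A call has 1 to 12 rows; each row is the pose to reach, as a shift and turn from the pose commanded when the call began, along the tool's axes at that moment; what a row does not reach only later rows make up. A row lasts 1/10 s, in which the tool goes at most 50 mm and 8.59 degrees, less where a joint would pass 70% of its speed; a pose out of reach is approached as far as the arm can. A call with a gripper value outside its range is refused whole. The fingers move at their own pace and stop on an object; the grip force is fixed at half the most. Time passes only in rows, so rows that repeat a pose let the fingers close. It gives the time, the measured TCP pose, the force and the opening at its end, in the units of the state.
- read_state(): the state, without advancing time (a new reading comes with each control period).
- capture(name): name is "side" or "top"; returns the picture (400x640x3 uint8, red, green, blue); there is no depth.
- get_calibration(name): a dict with "camera_matrix" (3x3 intrinsics, pixels), "world_to_cam" (4x4, takes a point from world to camera coordinates). Camera axes: x right, y down, z forward; pixel columns grow to the right and rows downward; lengths in m; the calibration is good to about 2 mm. A picture is of the moment at which its call begins. get_calibration takes no time and is no camera call.
- hand_in(): hands the job in, once; it reports no verdict.
Trained networks look in the newest picture that a camera, given by its name, has taken for a name from the list of things; names that differ only in an ending like _2 or _b are one class to them, and where a whole thing is asked for, a point or a joint stands for the part that bears it (a point fixed in the world has none). Each returns a list of dicts, best first, with "score" (0 to 1); they miss things now and then, are a little off and sometimes report something else, mostly with a low value. They report only what shows in the picture. A call takes as long as a camera call.
- recognise(camera, query): "extent" ([centre column, centre row, width, height] in pixels, round what is visible of it).
The state is a dict: "time_s": time; "joint_positions": joint angles; "qvel": joint speeds; "tau": joint torques, N m; "position": TCP position; "tcp_rot": TCP orientation; "force": force on the tool from outside, world axes, zero at the start; "moment": the same for the moment, N m; "opening": opening from 0.0 (shut) to 1.0 (fully open).
Only numpy, scipy, OpenCV 4.12 (cv2) and the standard library are available. Lean on these libraries where they do the work, as an engineer would, in place of code of your own. Each camera call takes 0.05 s, during which the arm holds its last target. There are 200 camera calls.

### The job

The camera on the boom stand must come out one hole so that it looks down on the dish. Lift the spring plunger by its T-handle and turn it to park it in the side notch, let go of it, slide the boom section outward by its rubber grip to the very next hole, then turn the T-handle back and let the pin down fully home in that hole. Finish with the T-handle still gripped in your hand and the pin held home, as I will tighten the clamp screw next, and leave the dish and the other loose things where they stand.

Things in the scene. Friction and masses are not known exactly. Their poses are not given: they have to be found in the camera images.
- stand: White camera boom stand, fixed, level: base plate 170 x 400 x 16 mm, round column, white square sleeve (35 mm square, 80 mm long, axis 190 mm above the table) with a black star knob on its +x side, and on it a steel barrel holding the spring plunger. Origin on the table under the plunger's axis, z up. The boom points OUT along the stand's -y axis, the camera hanging at that end.
- plunger_axis (a point): Centre of the barrel's rim, on the plunger's axis, 231.5 mm above the table; axes as the stand's. The barrel is 36 mm across; its rim has a deep slot along the boom and a side notch 3 mm deep, 70 degrees anticlockwise from it, both for a cross pin under the T-handle.
- boom (a joint): Slide of the boom section in m: 0 = starting hole, growing as it is drawn OUT (stand's -y); travel -0.050 to 0.100. Aluminium tube 25 mm square with 10 mm holes in its top every 50 mm: the next hole outward is at 0.050. About 3 N of friction; it stays where it is left. With the 8 mm pin in a hole it is locked.
- boom_grip (a point): Centre of the ribbed black rubber grip on the boom section, 190 mm above the table, at the start 120 mm out from the plunger's axis; moves with the section; axes as the stand's. 31 mm square, 60 mm long along y: take it from above, across (along x). The camera's clamp (44 mm cube, its knob 34 mm above the boom's axis) is centred 95 mm farther out; the sleeve ends 80 mm nearer in at the start.
- plunger (a joint): Lift of the plunger in m: 0 = home (pin 10 mm deep in the hole), stop at 0.020. Spring and weight push it down, 6 N at home, 8 N drawn. The pin clears the section above 0.010; the T-handle turns only above 0.016. Parked in the side notch it reads 0.013. At angle 0 it drops to 0 if a hole is under the pin; the round nose draws the section the last 2 mm into line.
- handle (a joint): Turn of the T-handle in rad, anticlockwise seen from above: 0 = bar along the boom, over the deep slot (home); 1.22 = over the side notch; stops at -0.03 and 1.27. Turns easily.
- handle_grip (a point): Centre of the steel T-bar on top of the plunger, on its axis, 261.5 mm above the table when home, rising with the lift. Bar 12 mm wide, 56 mm long, 14 mm high, its underside 23 mm above the barrel's rim when home. Its long side is this frame's y axis, which turns with the handle (z up): pinch it from above along this frame's x.
- dish: Covered glass Petri dish, 87 mm across, 15 mm high, on the base plate about 260 mm out from the plunger's axis, under where the camera will look. Origin at the centre of its underside.
- dropper: Small amber dropper bottle, 32 mm across, 84 mm high, on the base plate. Origin at the centre of its underside.
- lens_cap: Black lens cap, 40 mm across, 12 mm high, on the base plate. Origin at the centre of its underside.
- slide_box: Grey microscope-slide box 83 x 175 x 34 mm, on the table. Origin at the centre of its underside.
- beaker: Glass beaker 72 mm across, 92 mm high, on the table. Origin at the centre of its underside.
- wash_bottle: White wash bottle with red cap, 68 mm across, 182 mm high, on the table. Origin at the centre of its underside.
- stain_jar: Amber stain jar with black lid, 58 mm across, 82 mm high, on the table. Origin at the centre of its underside.

How it is judged (in metres and radians):
On the way, in this order (a step that is already met when the one before it is completed fails the run):
1. the plunger is parked in its side notch and let go (value of joint plunger between 0.0105 and 0.0155 m and value of joint handle above 1.05 rad and contact force between the fingers and handle below 0.1 N and value of joint boom below 0.006 m), for 0.2 s.
2. the boom section is drawn out to the next hole (value of joint boom between 0.045 and 0.055 m), for 0.2 s.
At the end, for the whole second after the job is handed in: The boom section stands at the next hole out (50 mm from the start, within 3.5 mm), the T-handle is turned back over the slot (within 0.2 rad), the pin is fully home in the hole (lift under 2 mm) and the fingers still hold the T-handle (contact force above 3 N) (value of joint plunger below 0.002 m and value of joint handle below 0.2 rad and value of joint boom between 0.0465 and 0.0535 m and contact force between the fingers and handle above 3 N); the arm keeps its last pose, push and grip.
It fails at once if the dish is shifted or tipped (distance of dish from where it was at the start of the episode above 0.015 m or angle between dish's own z axis and vertical above 0.3 rad).
It fails at once if another loose thing is shifted or knocked over (distance of any of dropper, lens_cap, slide_box, beaker, wash_bottle, stain_jar from where it was at the start of the episode above 0.02 m or angle between dropper's own z axis and vertical above 0.5 rad).
It also fails if it takes over 58 s, if anything falls off the work surface, if the arm or the gripper's body presses on something with over 40 N, if the wrist force passes 120 N, or if a joint passes its speed limit or range.

## Working session

There is one attempt and no reset: what is moved stays moved. The work goes in short steps, Python scripts to look and compute and a shell command to move; the robot and the scene stay as the last step left them, time stands still between calls to the robot, and variables do not carry over. Pictures are saved under pics/ and viewed, on a budget of 10 in all, crops included, one or two more only if the job needs it, and the job is handed in when it is done.

```bash
mkdir -p pics
python3 - <<'E'
from rig import *
import cv2, numpy as np
for n in ("top","side"):
    im=capture(n); cv2.imwrite(f"pics/{n}0.png",im[:,:,::-1])
    c=get_calibration(n); print(n,np.round(c["camera_matrix"],1).tolist(),np.round(c["world_to_cam"],4).tolist())
    for q in ("stand","handle_grip","boom_grip","dish","dropper","plunger_axis"):
        try: print(q,[(np.round(d["extent"],1).tolist(),round(d["score"],2)) for d in recognise(n,q)[:2]])
        except Exception as e: print(q,e)
s=read_state();print(s)
E
```

```text
top [[479.0, 0.0, 325.6], [0.0, 479.0, 197.7], [0.0, 0.0, 1.0]] [[0.0116, -0.9999, 0.01, -0.0256], [-0.9884, -0.013, -0.1512, 0.5328], [0.1514, -0.0081, -0.9884, 1.6184], [0.0, 0.0, 0.0, 1.0]]
stand [([305.0, 206.2, 141.6, 54.6], 0.74)]
handle_grip [([281.4, 192.4, 16.9, 7.9], 0.43)]
boom_grip [([298.4, 197.8, 127.5, 17.6], 0.61), ([338.5, 223.3, 7.2, 13.2], 0.52)]
dish [([361.5, 202.8, 28.0, 24.6], 0.86)]
dropper [([314.4, 188.2, 7.5, 11.3], 0.39), ([186.2, 235.9, 21.7, 20.9], 0.22)]
plunger_axis [([305.1, 206.1, 142.5, 54.4], 0.82)]
side [[462.0, 0.0, 315.9], [0.0, 462.0, 198.8], [0.0, 0.0, 1.0]] [[0.9973, -0.071, -0.0209, -0.5022], [-0.0577, -0.5686, -0.8206, 0.1746], [0.0463, 0.8196, -0.5711, 1.3867], [0.0, 0.0, 0.0, 1.0]]
stand [([324.6, 218.9, 62.0, 148.5], 0.81), ([308.4, 343.8, 33.8, 78.6], 0.18)]
handle_grip [([317.2, 153.1, 4.3, 12.6], 0.44)]
boom_grip [([319.9, 192.9, 18.0, 97.5], 0.74)]
dish [([325.1, 271.8, 24.7, 23.9], 0.59)]
dropper [([337.1, 226.4, 12.2, 25.1], 0.61)]
plunger_axis [([322.8, 215.6, 62.4, 148.0], 0.61), ([381.8, 358.1, 36.5, 52.9], 0.48)]
{'time_s': 0.7, 'joint_positions': array([-8.74047821e+01,  3.02190343e+01,  8.20871750e+01,  2.04731587e-03,
        6.76897378e+01, -1.02275345e+01]), 'qvel': array([-0.0068056 ,  0.10641043,  0.0440917 , -0.05034112, -0.00522937,
        0.06279048]), 'tau': array([ 9.79644865e-04, -4.39860713e+01, -1.76948994e+01,  6.33281842e-02,
        5.02245314e-02, -2.72881681e-05]), 'position': array([ 0.13874494, -0.60938922,  0.23359931]), 'tcp_rot': array([[ 9.75064309e-01,  2.21922490e-01,  3.62265495e-05],
       [ 2.21922492e-01, -9.75064307e-01, -6.91670403e-05],
       [ 1.99734936e-05,  7.54817985e-05, -9.99999997e-01]]), 'force': array([-0.20044103,  0.52190844, -0.60223722]), 'moment': array([-0.01965417, -0.02978012, -0.04383716]), 'opening': 0.9986793222614863}
```

Run:
```python
import cv2, numpy as np
t=cv2.imread("pics/top0.png")[140:260,210:410]; s=cv2.imread("pics/side0.png")[120:320,250:390]
cv2.imwrite("pics/a.png",cv2.resize(t,None,fx=4,fy=4,interpolation=cv2.INTER_CUBIC))
cv2.imwrite("pics/b.png",cv2.resize(s,None,fx=3,fy=3,interpolation=cv2.INTER_CUBIC))
```

```text
(no output)
```

View pics/a.png

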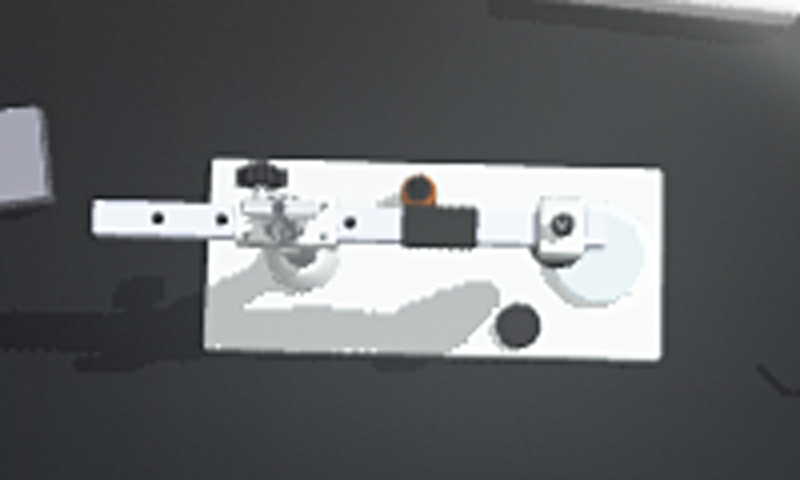

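View pics/b.png

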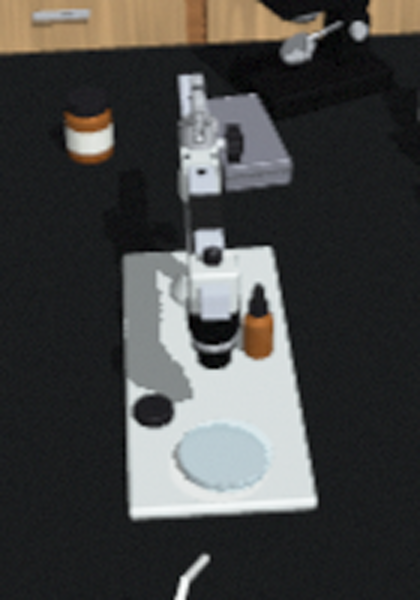

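View pics/top0.png

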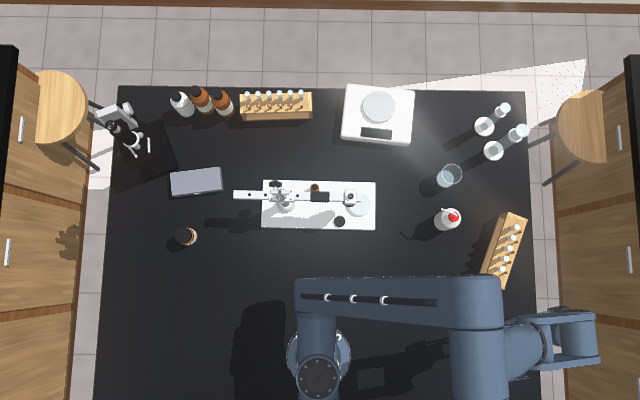

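The top view shows the stand nearly aligned with the world. The boom points image-right (-y), T-bar at about (281,192), tube holes at (249.5,194.5), (265.5,194.8) and (297.5,195.8), rubber grip at (320,197), and dish at (361,203). The side view agrees.

```bash
cat > h.py <<'E'
from rig import *
import cv2, numpy as np
from scipy.optimize import least_squares
def proj(n,P):
    c=get_calibration(n); W=np.array(c["world_to_cam"]); K=np.array(c["camera_matrix"])
    q=K@(W[:3,:3]@np.asarray(P,float)+W[:3,3]); return q[:2]/q[2]
def loc(p,l):
    c,s=np.cos(p[2]),np.sin(p[2]); return [p[0]+c*l[0]-s*l[1],p[1]+s*l[0]+c*l[1],l[2]]
E
python3 - <<'E'
from h import *
g=cv2.cvtColor(cv2.imread("pics/top0.png"),cv2.COLOR_BGR2GRAY).astype(float)
def cen(u,v,r=3):
    a=g[v-r:v+r+1,u-r:u+r+1]; w=np.clip(140-a,0,None); y,x=np.mgrid[v-r:v+r+1,u-r:u+r+1]
    return np.array([(w*x).sum(),(w*y).sum()])/w.sum()
obs=[]
for (u,v),y in (((249,194),.1),((265,194),.05),((297,195),-.05)):
    p=cen(u,v); obs.append(("top",p,(0,y,.2025)))
a=g[185:206,306:334]
print(np.round(a[:, ::3]).astype(int))
obs.append(("top",(439.5/4+210-.4,226/4+140-.4),(0,-.12,.2055)) ) 
obs.append(("top",(281.4,192.4),(0,0,.2685)))
f=lambda p:np.concatenate([proj(n,loc(p,l))-o for n,o,l in obs])
r=least_squares(f,[.5,.1,0],loss="soft_l1"); p=r.x
print(p,np.degrees(p[2])); print(np.round(f(p).reshape(-1,2),2))
for l in ((0,0,.2685),(0,-.028,.2685),(0,-.215,.23),(0,-.15,.2055),(0,-.237,.212)): print(l,proj("side",loc(p,l)),proj("top",loc(p,l)))
s=read_state();print("TCP",s["position"])
E
```

```text
[[248 253  76  68 221 249 249 249 249 249]
 [249 255  65  69 150 249 249 249 249 249]
 [249 255  68  66 133 250 249 249 249 249]
 [252 217  70  69 132 250 249 249 249 249]
 [219 194  80  68 134 251 250 250 249 249]
 [187 195 103  97 104 255 255 255 250 249]
 [186 192  79  86  84 199 205 204 252 249]
 [242 249  72  76  77  95  99  97 251 248]
 [245 253  74  76  75  75  75  72 250 246]
 [244 253  75  77  76  78  78  77 250 246]
 [244 254  75  76  78  76  79  77 250 246]
 [244 254  76  77  78  76  78  77 249 246]
 [244 254  75  76  76  77  78  77 250 246]
 [246 255  76  77  77  77  78  77 250 246]
 [234 243  75  78  78  78  79  77 252 249]
 [139 147  68  69  71  72  75  76 212 213]
 [249 254  55  52  53  56  58  58 199 167]
 [251 254 216 254 255 255 213 151 251 249]
 [249 250 251 253 254 255 254 251 251 251]
 [249 249 250 250 250 251 251 251 250 250]
 [249 249 249 249 249 250 250 250 250 250]]
[ 0.51430849  0.12075291 -0.01486181] -0.8515191212745459
[[ 0.22  0.07]
 [ 0.21  0.21]
 [ 0.26  0.29]
 [ 0.26  0.02]
 [-1.9  -0.65]]
(0, 0, 0.2685) [314.73204297 149.67739514] [279.50290397 191.74912421]
(0, -0.028, 0.2685) [315.25627544 154.35660826] [288.88310541 192.00957984]
(0, -0.215, 0.23) [319.52936598 202.57814618] [350.67975366 195.74814295]
(0, -0.15, 0.2055) [318.19655695 196.22186844] [329.35605395 196.39037519]
(0, -0.237, 0.212) [320.17664217 213.16483386] [357.40332675 196.84473479]
TCP [ 0.13874494 -0.60938922  0.23359931]
```

```bash
cat >> h.py <<'E'
def overlay(n,p,boxes,crop,k,img):
    u0,v0,u1,v1=crop; im=cv2.resize(img[v0:v1,u0:u1],None,fx=k,fy=k,interpolation=cv2.INTER_NEAREST)
    E=[(i,j) for i in range(8) for j in range(i) if bin(i^j).count("1")==1]
    for c,h,col in boxes:
        V=[]
        for i in range(8):
            l=[c[a]+h[a]*(1 if i>>a&1 else -1) for a in range(3)]
            q=(proj(n,loc(p,l))-[u0,v0]+.5)*k; V.append(tuple(int(z) for z in q))
        for i,j in E: cv2.line(im,V[i],V[j],col,1)
    return im
def B(boom=0):
    return [((0,0,.2615),(.006,.028,.007),(0,0,255)),((0,-.12-boom,.19),(.0155,.03,.0155),(0,255,0)),((0,-.215-boom,.19),(.022,.022,.022),(255,0,0)),((0,0,.19),(.0175,.04,.0175),(255,0,255))]
E
python3 - <<'E'
from h import *
p=[.5143,.1207,-.0149]
t=overlay("top",p,B(),(240,165,370,225),6,cv2.imread("pics/top0.png"))
s=overlay("side",p,B(),(280,130,350,240),6,cv2.imread("pics/side0.png"))
cv2.imwrite("pics/c.png",t);cv2.imwrite("pics/d.png",s[:600])
E
```

```text
(no output)
```

View pics/c.png

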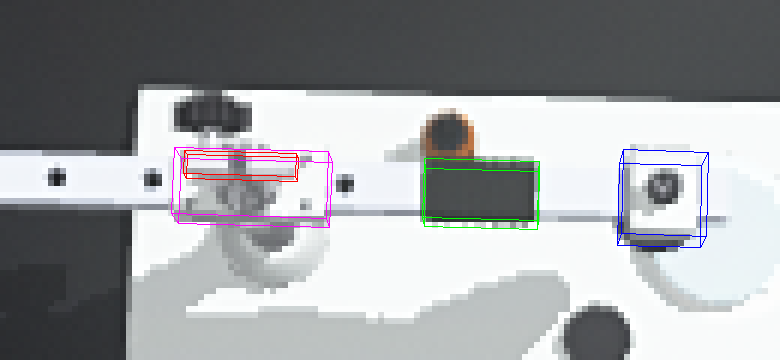

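View pics/d.png

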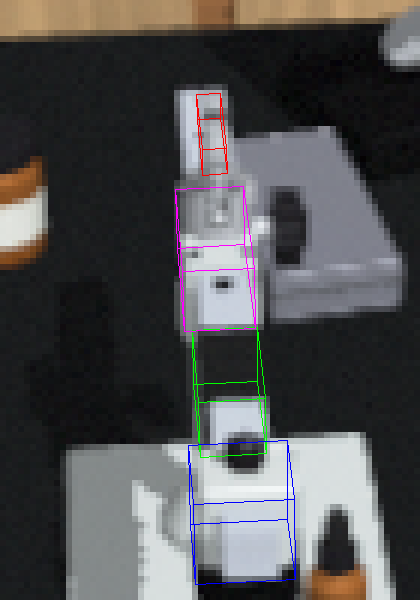

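Model overlay fits the grip, clamp and sleeve within about 1 px in both views. I take the stand at (0.5155, 0.120), yaw -0.85°, so I'll move toward it.

```bash
python3 -m inch '[{"dz":-45},{"dz":-90},{"dz":-126,"turn":-0.15},{"dx":372,"dy":-232,"dz":-126,"turn":-1.333},{"dx":372,"dy":-232,"dz":-126,"turn":-1.333},{"dx":372,"dy":-232,"dz":-126,"turn":-1.333},{"dx":372,"dy":-232,"dz":-126,"turn":-1.333},{"dx":372,"dy":-232,"dz":-126,"turn":-1.333},{"dx":372,"dy":-232,"dz":-126,"turn":-1.333},{"dx":372,"dy":-232,"dz":-126,"turn":-1.333},{"dx":372,"dy":-232,"dz":-126,"turn":-1.333},{"dx":372,"dy":-232,"dz":-126,"turn":-1.333}]'
cat >> h.py <<'E'
P0=[.5155,.120,-.0149]
def go(l,yaw=0,p=P0):
    "tool-frame shift (mm) and turn to put the TCP at stand point l, jaw line at yaw from the stand's x"
    s=read_state(); R=np.array(s["tcp_rot"]); d=R.T@(np.array(loc(p,l))-s["position"])*1000
    a=np.arctan2(R[1,1],R[0,1]); t=-(p[2]+yaw-a); t=(t+np.pi/2)%np.pi-np.pi/2
    print("shift",np.round(d,1),"turn",round(t,4),"pos",np.round(s["position"],4),"F",np.round(s["force"],1),"M",np.round(s["moment"],2),"op",round(s["opening"],3),"t",s["time_s"],"q",np.round(s["joint_positions"],1))
E
python3 -c "
from h import *
go((0,0,.36)); go((0,0,.2535))"
```

```text
shift [ 529.2 -627.6 -126.4] turn -1.3321 pos [ 0.1387 -0.6094  0.2336] F [-0.2  0.5 -0.6] M [-0.02 -0.03 -0.04] op 0.999 t 0.7 q [-87.4  30.2  82.1   0.   67.7 -10.2]
shift [ 529.2 -627.6  -19.9] turn -1.3321 pos [ 0.1387 -0.6094  0.2336] F [-0.2  0.5 -0.6] M [-0.02 -0.03 -0.04] op 0.999 t 0.7 q [-87.4  30.2  82.1   0.   67.7 -10.2]invalid input
```

```bash
python3 -m inch '[{"gripper":100,"dx":0,"dy":0,"dz":-45,"turn":0},{"gripper":100,"dx":0,"dy":0,"dz":-90,"turn":0},{"gripper":100,"dx":0,"dy":0,"dz":-126,"turn":-0.15},{"gripper":100,"dx":372,"dy":-232,"dz":-126,"turn":-1.333},{"gripper":100,"dx":372,"dy":-232,"dz":-126,"turn":-1.333},{"gripper":100,"dx":372,"dy":-232,"dz":-126,"turn":-1.333},{"gripper":100,"dx":372,"dy":-232,"dz":-126,"turn":-1.333},{"gripper":100,"dx":372,"dy":-232,"dz":-126,"turn":-1.333},{"gripper":100,"dx":372,"dy":-232,"dz":-126,"turn":-1.333},{"gripper":100,"dx":372,"dy":-232,"dz":-126,"turn":-1.333},{"gripper":100,"dx":372,"dy":-232,"dz":-126,"turn":-1.333},{"gripper":100,"dx":372,"dy":-232,"dz":-126,"turn":-1.333}]'
python3 -c "
from h import *
go((0,0,.36))"
```

```text
time_s: 1.9
position: [0.4515, -0.2982, 0.3598]
tcp_rot: [[0.01, 1.0, 0.001], [1.0, -0.01, 0.0], [0.0, 0.001, -1.0]]
force: [0.2, -0.4, -0.8]
opening: 1.0
shift [ 4.188e+02  5.970e+01 -1.000e-01] turn 0.0046 pos [ 0.4515 -0.2982  0.3598] F [ 0.2 -0.4 -0.8] M [-0.05 -0.13 -0.01] op 1.0 t 1.9 q [-45.3  16.3  84.3   0.   79.4 -44.7]
```

```bash
python3 -m inch '[{"gripper":100,"dx":47,"dy":7,"dz":0,"turn":0},{"gripper":100,"dx":94,"dy":13,"dz":0,"turn":0},{"gripper":100,"dx":141,"dy":20,"dz":0,"turn":0},{"gripper":100,"dx":188,"dy":27,"dz":0,"turn":0},{"gripper":100,"dx":235,"dy":34,"dz":0,"turn":0},{"gripper":100,"dx":282,"dy":40,"dz":0,"turn":0},{"gripper":100,"dx":329,"dy":47,"dz":0,"turn":0},{"gripper":100,"dx":376,"dy":54,"dz":0,"turn":0},{"gripper":100,"dx":410,"dy":59,"dz":0,"turn":0},{"gripper":100,"dx":419,"dy":60,"dz":0,"turn":0},{"gripper":100,"dx":419,"dy":60,"dz":0,"turn":0.005}]'
python3 -c "
from h import *
go((0,0,.2535))
im=capture('side');cv2.imwrite('pics/s1.png',cv2.resize(im[60:240,240:420,::-1],None,fx=3.3,fy=3.3,interpolation=2))"
```

```text
time_s: 3.0
position: [0.5157, 0.1186, 0.3595]
tcp_rot: [[0.016, 1.0, -0.0], [1.0, -0.016, -0.0], [-0.0, -0.0, -1.0]]
force: [0.7, 0.5, 0.5]
opening: 1.001
shift [  1.5  -0.2 106. ] turn -0.0015 pos [0.5157 0.1186 0.3595] F [0.7 0.5 0.5] M [-0.12 -0.08  0.02] op 1.001 t 3.0 q [ 0.9 15.3 85.8 -0.  78.9  1.8]
```

View pics/s1.png

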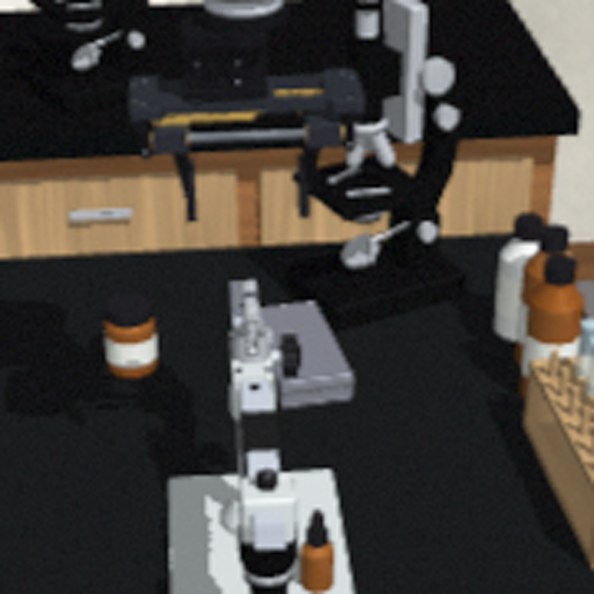

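Fingers straddle the T-bar: gap centre is at about column 248 and the bar at 250. Descend and close gently.

```bash
python3 -m inch '[{"gripper":70,"dx":1.5,"dy":0,"dz":35,"turn":0},{"gripper":50,"dx":1.5,"dy":0,"dz":65,"turn":0},{"gripper":40,"dx":1.5,"dy":0,"dz":90,"turn":0},{"gripper":35,"dx":1.5,"dy":0,"dz":106,"turn":0},{"gripper":30,"dx":1.5,"dy":0,"dz":106,"turn":0},{"gripper":25,"dx":1.5,"dy":0,"dz":106,"turn":0},{"gripper":22,"dx":1.5,"dy":0,"dz":106,"turn":0},{"gripper":20,"dx":1.5,"dy":0,"dz":106,"turn":0},{"gripper":20,"dx":1.5,"dy":0,"dz":106,"turn":0}]'
python3 -c "
from h import *
go((0,0,.2535))"; python3 -m inch '[{"gripper":17,"dx":0,"dy":0,"dz":0,"turn":0},{"gripper":14,"dx":0,"dy":0,"dz":0,"turn":0},{"gripper":10,"dx":0,"dy":0,"dz":0,"turn":0},{"gripper":10,"dx":0,"dy":0,"dz":0,"turn":0}]'
python3 -c "
from h import *
go((0,0,.2535))"
```

```text
time_s: 3.95
position: [0.5163, 0.1189, 0.2545]
tcp_rot: [[0.019, 1.0, 0.002], [1.0, -0.019, -0.0], [0.0, 0.002, -1.0]]
force: [-0.4, -0.0, -0.3]
opening: 0.272
shift [ 1.1 -0.9  1. ] turn -0.0042 pos [0.5163 0.1189 0.2545] F [-0.4 -0.  -0.3] M [-0.03 -0.11  0.01] op 0.272 t 3.95 q [ 0.9 21.4 94.4 -0.  64.2  2. ]
time_s: 4.35
position: [0.516, 0.1191, 0.2537]
tcp_rot: [[0.019, 1.0, 0.0], [1.0, -0.019, 0.0], [0.0, 0.0, -1.0]]
force: [0.1, 1.1, 1.4]
opening: 0.133
shift [ 0.9 -0.5  0.2] turn -0.0039 pos [0.516  0.1191 0.2537] F [0.1 1.1 1.4] M [ 0.01 -0.1  -0.03] op 0.133 t 4.35 q [ 0.9 21.4 94.4  0.  64.1  2. ]
```

```bash
python3 -m inch '[{"gripper":0,"dx":0,"dy":0,"dz":0,"turn":0},{"gripper":0,"dx":0,"dy":0,"dz":0,"turn":0},{"gripper":0,"dx":0,"dy":0,"dz":-3,"turn":0},{"gripper":0,"dx":0,"dy":0,"dz":-7,"turn":0},{"gripper":0,"dx":0,"dy":0,"dz":-11,"turn":0},{"gripper":0,"dx":0,"dy":0,"dz":-15,"turn":0},{"gripper":0,"dx":0,"dy":0,"dz":-18,"turn":0},{"gripper":0,"dx":0,"dy":0,"dz":-18.5,"turn":0},{"gripper":0,"dx":0,"dy":0,"dz":-18.5,"turn":0}]'
python3 -c "
from h import *
go((0,0,.2535+.0185))"
```

```text
time_s: 5.25
position: [0.5159, 0.1191, 0.272]
tcp_rot: [[0.019, 1.0, 0.0], [1.0, -0.019, 0.0], [0.0, 0.0, -1.0]]
force: [2.5, 0.5, -8.4]
opening: 0.134
shift [ 0.9 -0.4  0. ] turn -0.0041 pos [0.5159 0.1191 0.272 ] F [ 2.5  0.5 -8.4] M [ 0.15 -0.6  -0.04] op 0.134 t 5.25 q [ 0.9 20.2 93.1  0.  66.7  2. ]
```

```bash
python3 -m inch '[{"gripper":0,"dx":0,"dy":0,"dz":0,"turn":-0.11},{"gripper":0,"dx":0,"dy":0,"dz":0,"turn":-0.23},{"gripper":0,"dx":0,"dy":0,"dz":0,"turn":-0.35},{"gripper":0,"dx":0,"dy":0,"dz":0,"turn":-0.47},{"gripper":0,"dx":0,"dy":0,"dz":0,"turn":-0.59},{"gripper":0,"dx":0,"dy":0,"dz":0,"turn":-0.71},{"gripper":0,"dx":0,"dy":0,"dz":0,"turn":-0.83},{"gripper":0,"dx":0,"dy":0,"dz":0,"turn":-0.95},{"gripper":0,"dx":0,"dy":0,"dz":0,"turn":-1.07},{"gripper":0,"dx":0,"dy":0,"dz":0,"turn":-1.17},{"gripper":0,"dx":0,"dy":0,"dz":0,"turn":-1.22},{"gripper":0,"dx":0,"dy":0,"dz":0,"turn":-1.22}]'
python3 -c "
from h import *
go((0,0,.2535+.013),1.22)"
```

```text
time_s: 6.45
position: [0.5182, 0.1206, 0.2726]
tcp_rot: [[-0.932, 0.361, 0.006], [0.361, 0.932, 0.004], [-0.004, 0.006, -1.0]]
force: [6.8, 5.5, -8.6]
opening: 0.132
shift [ 2.3 -1.5  6.1] turn -0.0039 pos [0.5182 0.1206 0.2726] F [ 6.8  5.5 -8.6] M [ 0.94 -1.29 -0.01] op 0.132 t 6.45 q [  0.9  20.2  93.    0.2  66.5 -68. ]
```

```bash
python3 -m inch '[{"gripper":0,"dx":-1,"dy":1,"dz":0,"turn":0},{"gripper":0,"dx":-1.5,"dy":2,"dz":2,"turn":0},{"gripper":0,"dx":-1.5,"dy":2,"dz":4,"turn":0},{"gripper":0,"dx":-1.5,"dy":2,"dz":5.5,"turn":0},{"gripper":0,"dx":-1.5,"dy":2,"dz":6,"turn":0},{"gripper":0,"dx":-1.5,"dy":2,"dz":6,"turn":0}]'
python3 -c "
from h import *
go((0,0,.2535+.013),1.22)"
```

```text
time_s: 7.05
position: [0.5183, 0.1206, 0.2666]
tcp_rot: [[-0.932, 0.362, 0.001], [0.362, 0.932, 0.001], [-0.001, 0.001, -1.0]]
force: [3.6, 3.8, -3.6]
opening: 0.132
shift [ 2.4 -1.6  0.1] turn -0.0043 pos [0.5183 0.1206 0.2666] F [ 3.6  3.8 -3.6] M [ 0.72 -0.66  0.02] op 0.132 t 7.05 q [  1.   20.7  93.2   0.   66.  -67.8]
```

```bash
python3 -m inch '[{"gripper":20,"dx":0,"dy":0,"dz":0,"turn":0},{"gripper":35,"dx":0,"dy":0,"dz":0,"turn":0},{"gripper":45,"dx":0,"dy":0,"dz":0,"turn":0},{"gripper":50,"dx":0,"dy":0,"dz":0,"turn":0},{"gripper":50,"dx":0,"dy":0,"dz":0,"turn":0},{"gripper":50,"dx":0,"dy":0,"dz":0,"turn":0},{"gripper":50,"dx":0,"dy":0,"dz":-15,"turn":0},{"gripper":50,"dx":0,"dy":0,"dz":-40,"turn":0},{"gripper":60,"dx":0,"dy":0,"dz":-70,"turn":0},{"gripper":60,"dx":0,"dy":0,"dz":-70,"turn":0}]'
python3 -c "
from h import *
p=[.5185,.121,-.0149]
go((0,-.12,.182),0,p)
im=capture('side');a=cv2.resize(im[125:225,280:360,::-1],None,fx=5,fy=5,interpolation=2)
im=capture('top');b=cv2.resize(im[160:220,250:340,::-1],None,fx=4,fy=4,interpolation=2)
c=np.zeros((500,760,3),np.uint8);c[:,:400]=a;c[:240,400:760]=b;cv2.imwrite('pics/p1.png',c)"
```

```text
time_s: 8.05
position: [0.5205, 0.1204, 0.3402]
tcp_rot: [[-0.932, 0.361, 0.009], [0.361, 0.932, 0.0], [-0.008, 0.003, -1.0]]
force: [0.1, -0.9, -0.0]
opening: 0.569
shift [ -38.3 -113.2  158.1] turn 1.2161 pos [0.5205 0.1204 0.3402] F [ 0.1 -0.9 -0. ] M [ 0.05 -0.2   0.02] op 0.569 t 8.05 q [  1.   16.4  87.3  -0.   75.8 -67.8]
```

View pics/p1.png

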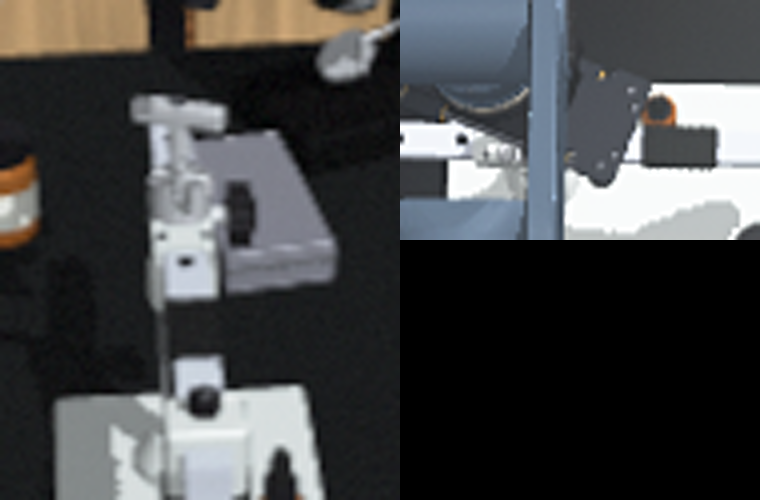

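The picture shows the T-bar turned about 70° across the boom, raised and free of the fingers. It is parked. Now the grip.

```bash
python3 -m inch '[{"gripper":65,"dx":-8,"dy":-23,"dz":0,"turn":0.12},{"gripper":65,"dx":-16,"dy":-46,"dz":0,"turn":0.25},{"gripper":65,"dx":-24,"dy":-70,"dz":0,"turn":0.39},{"gripper":65,"dx":-32,"dy":-93,"dz":0,"turn":0.53},{"gripper":65,"dx":-38,"dy":-113,"dz":0,"turn":0.67},{"gripper":65,"dx":-38,"dy":-113,"dz":10,"turn":0.81},{"gripper":65,"dx":-38,"dy":-113,"dz":30,"turn":0.95},{"gripper":65,"dx":-38,"dy":-113,"dz":55,"turn":1.09},{"gripper":65,"dx":-38,"dy":-113,"dz":75,"turn":1.2},{"gripper":65,"dx":-38,"dy":-113,"dz":80,"turn":1.216},{"gripper":65,"dx":-38,"dy":-113,"dz":80,"turn":1.216}]'
python3 -c "
from h import *
p=[.5185,.121,-.0149]
go((0,-.12,.182),0,p)"
```

```text
time_s: 9.25
position: [0.5114, 0.0014, 0.2545]
tcp_rot: [[0.013, 1.0, -0.004], [1.0, -0.013, 0.001], [0.001, -0.004, -1.0]]
force: [-0.0, -0.3, 0.1]
opening: 0.651
shift [-0.4  5.6 72.5] turn 0.0018 pos [0.5114 0.0014 0.2545] F [-0.  -0.3  0.1] M [-0.02 -0.11  0.02] op 0.651 t 9.25 q [-12.4  20.   96.6  -0.   63.6 -11.6]
```

```bash
python3 -m inch '[{"gripper":65,"dx":0,"dy":4.5,"dz":0,"turn":0},{"gripper":65,"dx":0,"dy":4.5,"dz":25,"turn":0},{"gripper":65,"dx":0,"dy":4.5,"dz":50,"turn":0},{"gripper":65,"dx":0,"dy":4.5,"dz":65,"turn":0},{"gripper":65,"dx":0,"dy":4.5,"dz":72,"turn":0},{"gripper":55,"dx":0,"dy":4.5,"dz":72.5,"turn":0},{"gripper":48,"dx":0,"dy":4.5,"dz":72.5,"turn":0},{"gripper":44,"dx":0,"dy":4.5,"dz":72.5,"turn":0},{"gripper":40,"dx":0,"dy":4.5,"dz":72.5,"turn":0},{"gripper":36,"dx":0,"dy":4.5,"dz":72.5,"turn":0},{"gripper":33,"dx":0,"dy":4.5,"dz":72.5,"turn":0},{"gripper":33,"dx":0,"dy":4.5,"dz":72.5,"turn":0}]'
python3 -c "
from h import *
p=[.5185,.121,-.0149]
go((0,-.12,.182),0,p)"
```

```text
time_s: 10.45
position: [0.5146, 0.0013, 0.1834]
tcp_rot: [[0.014, 1.0, -0.005], [1.0, -0.014, 0.0], [0.0, -0.005, -1.0]]
force: [-5.2, -0.7, 5.5]
opening: 0.343
shift [-0.3  2.1  1.4] turn 0.0006 pos [0.5146 0.0013 0.1834] F [-5.2 -0.7  5.5] M [-0.13  0.82  0.05] op 0.343 t 10.45 q [-1.230e+01  2.600e+01  1.006e+02 -1.000e-01  5.370e+01 -1.140e+01]
```

```bash
python3 -m inch '[{"gripper":20,"dx":0,"dy":-1,"dz":0,"turn":0},{"gripper":0,"dx":0,"dy":-1.5,"dz":-1,"turn":0},{"gripper":0,"dx":0,"dy":-1.5,"dz":-1,"turn":0},{"gripper":0,"dx":0,"dy":-1.5,"dz":-1,"turn":0}]'
python3 -c "
from h import *
p=[.5185,.121,-.0149]
go((0,-.12,.182),0,p)"; python3 -m inch '[{"gripper":0,"dx":-3,"dy":0,"dz":0,"turn":0},{"gripper":0,"dx":-8,"dy":0,"dz":0,"turn":0},{"gripper":0,"dx":-13,"dy":0,"dz":0,"turn":0},{"gripper":0,"dx":-18,"dy":0,"dz":0,"turn":0},{"gripper":0,"dx":-24,"dy":0,"dz":0,"turn":0},{"gripper":0,"dx":-30,"dy":0,"dz":0,"turn":0},{"gripper":0,"dx":-36,"dy":0,"dz":0,"turn":0},{"gripper":0,"dx":-41,"dy":0,"dz":0,"turn":0},{"gripper":0,"dx":-46,"dy":0,"dz":0,"turn":0},{"gripper":0,"dx":-49,"dy":0,"dz":0,"turn":0},{"gripper":0,"dx":-50,"dy":0,"dz":0,"turn":0},{"gripper":0,"dx":-50,"dy":0,"dz":0,"turn":0}]'
python3 -c "
from h import *
p=[.5185,.121,-.0149]
go((0,-.17,.182),0,p)"
```

```text
time_s: 10.85
position: [0.5146, 0.0013, 0.1835]
tcp_rot: [[0.015, 1.0, -0.003], [1.0, -0.015, 0.0], [0.0, -0.003, -1.0]]
force: [-1.6, -0.9, -8.4]
opening: 0.341
shift [-0.3  2.1  1.5] turn 0.0001 pos [0.5146 0.0013 0.1835] F [-1.6 -0.9 -8.4] M [-0.14  0.44  0.15] op 0.341 t 10.85 q [-12.3  25.9 100.7  -0.   53.6 -11.4]
time_s: 12.05
position: [0.514, -0.0492, 0.1837]
tcp_rot: [[0.015, 1.0, -0.002], [1.0, -0.015, 0.0], [-0.0, -0.002, -1.0]]
force: [-0.7, 1.4, -26.6]
opening: 0.343
shift [0.2 2.  1.7] turn -0.0002 pos [ 0.514  -0.0492  0.1837] F [ -0.7   1.4 -26.6] M [0.15 0.23 0.05] op 0.343 t 12.05 q [-17.9  26.  100.5  -0.   53.6 -17. ]
```

```bash
python3 -m inch '[{"gripper":0,"dx":0,"dy":0,"dz":1,"turn":0},{"gripper":0,"dx":0,"dy":0,"dz":1.5,"turn":0},{"gripper":0,"dx":0,"dy":0,"dz":1.5,"turn":0}]'
python3 - <<'E'
from h import *
p=[.5185,.121,-.0149]
go((0,-.17,.182),0,p)
for n in ("top","side"): cv2.imwrite(f"pics/{n}2.png",capture(n)[:,:,::-1])
p=[.5150,.1207,-.0149]
t=overlay("top",p,B(.05),(260,165,390,225),6,cv2.imread("pics/top2.png"))
s=overlay("side",p,B(.05),(280,140,350,250),5,cv2.imread("pics/side2.png"))
cv2.imwrite("pics/e.png",t)
for q in ("boom_grip",): print(recognise("side",q)[:2])
E
```

```text
time_s: 12.35
position: [0.514, -0.0491, 0.1836]
tcp_rot: [[0.015, 1.0, -0.001], [1.0, -0.015, -0.001], [-0.001, -0.001, -1.0]]
force: [-4.3, -0.1, -13.3]
opening: 0.343
shift [0.2 1.9 1.6] turn 0.0003 pos [ 0.514  -0.0491  0.1836] F [ -4.3  -0.1 -13.3] M [0.05 0.99 0.09] op 0.343 t 12.35 q [-1.780e+01  2.600e+01  1.005e+02 -1.000e-01  5.360e+01 -1.690e+01]
[{'extent': [322.0, 218.6, 16.3, 68.4], 'score': 0.62}]
```

View pics/e.png

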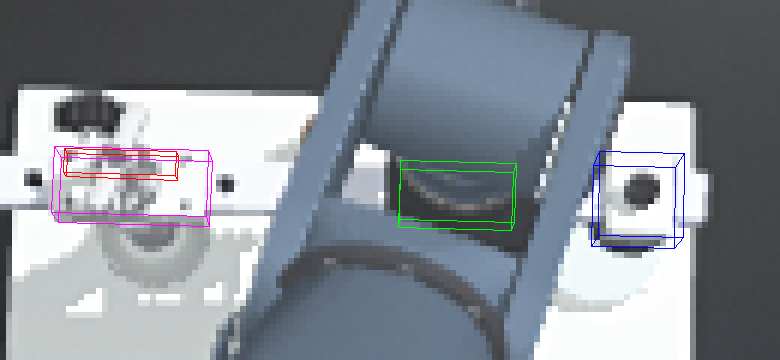

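Run:
```python
from h import *
def cen(f,u,v,r=3):
    g=cv2.cvtColor(cv2.imread(f),cv2.COLOR_BGR2GRAY).astype(float)
    a=g[v-r:v+r+1,u-r:u+r+1]; w=np.clip(140-a,0,None); y,x=np.mgrid[v-r:v+r+1,u-r:u+r+1]
    return np.round(np.array([(w*x).sum(),(w*y).sum()])/w.sum(),2)
for u,v in ((265,194),(297,195)): print(cen("pics/top0.png",u,v),cen("pics/top2.png",u,v))
```

```text
[265.07 194.55] [265.26 194.58]
[297.06 195.37] [297.34 195.45]
```

Boom holes now sit where the neighbouring holes were at the start, within 0.25 px (about 0.7 mm too far out). I'll ease back 0.5 mm, release and rise.

```bash
python3 -m inch '[{"gripper":0,"dx":0.5,"dy":0,"dz":0.5,"turn":0},{"gripper":0,"dx":0.5,"dy":0,"dz":0.5,"turn":0},{"gripper":45,"dx":0.5,"dy":0,"dz":0.5,"turn":0},{"gripper":60,"dx":0.5,"dy":0,"dz":0.5,"turn":0},{"gripper":65,"dx":0.5,"dy":0,"dz":0.5,"turn":0},{"gripper":65,"dx":0.5,"dy":0,"dz":0.5,"turn":0},{"gripper":65,"dx":0.5,"dy":0,"dz":-25,"turn":0},{"gripper":65,"dx":0.5,"dy":0,"dz":-65,"turn":0},{"gripper":65,"dx":0.5,"dy":0,"dz":-110,"turn":0},{"gripper":65,"dx":0.5,"dy":0,"dz":-145,"turn":0},{"gripper":65,"dx":0.5,"dy":0,"dz":-150,"turn":0},{"gripper":65,"dx":0.5,"dy":0,"dz":-150,"turn":0}]'
python3 -c "
from h import *
p=[.5175,.1203,-.0149]
go((0,0,.335),1.22,p)"
```

```text
time_s: 13.7
position: [0.5164, -0.0488, 0.3353]
tcp_rot: [[0.015, 1.0, 0.006], [1.0, -0.015, -0.002], [-0.002, 0.006, -1.0]]
force: [-0.3, -0.2, -0.7]
opening: 0.649
shift [169.1  -1.4  -0. ] turn -1.22 pos [ 0.5164 -0.0488  0.3353] F [-0.3 -0.2 -0.7] M [-0.04 -0.11 -0.  ] op 0.649 t 13.7 q [-17.8  15.4  89.6  -0.   74.6 -16.9]
```

```bash
python3 -m inch '[{"gripper":65,"dx":17,"dy":0,"dz":0,"turn":-0.12},{"gripper":65,"dx":36,"dy":0,"dz":0,"turn":-0.25},{"gripper":65,"dx":56,"dy":0,"dz":0,"turn":-0.38},{"gripper":65,"dx":76,"dy":0,"dz":0,"turn":-0.52},{"gripper":65,"dx":96,"dy":0,"dz":0,"turn":-0.66},{"gripper":65,"dx":116,"dy":0,"dz":0,"turn":-0.8},{"gripper":65,"dx":136,"dy":0,"dz":0,"turn":-0.94},{"gripper":65,"dx":154,"dy":-1,"dz":0,"turn":-1.08},{"gripper":65,"dx":166,"dy":-1,"dz":0,"turn":-1.19},{"gripper":65,"dx":169,"dy":-1,"dz":0,"turn":-1.22},{"gripper":65,"dx":169,"dy":-1,"dz":0,"turn":-1.22}]'
python3 - <<'E'
from h import *
p=[.5175,.1203,-.0149]
go((0,0,.2675),1.22,p)
im=capture("side");cv2.imwrite("pics/f.png",cv2.resize(im[90:230,260:390,::-1],None,fx=4,fy=4,interpolation=2))
E
```

```text
time_s: 14.8
position: [0.5159, 0.1208, 0.3318]
tcp_rot: [[-0.934, 0.358, -0.002], [0.358, 0.934, -0.0], [0.002, -0.001, -1.0]]
force: [-0.0, -0.3, 0.6]
opening: 0.648
shift [-1.8  0.1 64.3] turn -0.0007 pos [0.5159 0.1208 0.3318] F [-0.  -0.3  0.6] M [ 0.07 -0.18 -0.04] op 0.648 t 14.8 q [  1.1  16.8  88.1  -0.   75.2 -67.9]
```

View pics/f.png

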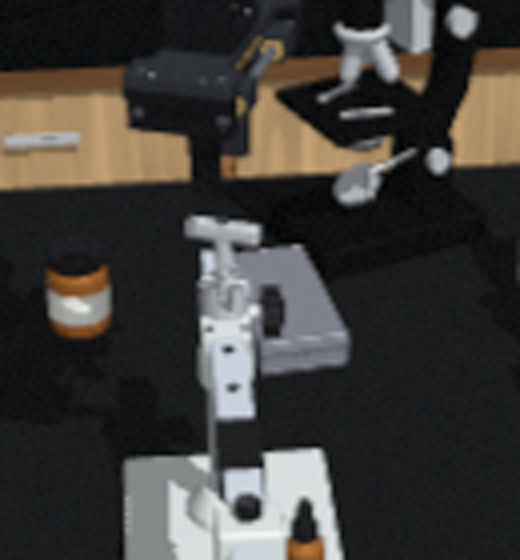

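The T-bar is still parked, and two holes now show between sleeve and grip. The fingers are over the bar, so descend and grip.

```bash
python3 -m inch '[{"gripper":60,"dx":-1.8,"dy":0,"dz":25,"turn":0},{"gripper":50,"dx":-1.8,"dy":0,"dz":45,"turn":0},{"gripper":40,"dx":-1.8,"dy":0,"dz":60,"turn":0},{"gripper":32,"dx":-1.8,"dy":0,"dz":64,"turn":0},{"gripper":26,"dx":-1.8,"dy":0,"dz":64,"turn":0},{"gripper":22,"dx":-1.8,"dy":0,"dz":64,"turn":0},{"gripper":18,"dx":-1.8,"dy":0,"dz":64,"turn":0},{"gripper":14,"dx":-1.8,"dy":0,"dz":64,"turn":0},{"gripper":8,"dx":-1.8,"dy":0,"dz":64,"turn":0},{"gripper":0,"dx":-1.8,"dy":0,"dz":64,"turn":0},{"gripper":0,"dx":-1.8,"dy":0,"dz":64,"turn":0}]'
python3 -c "
from h import *
p=[.5175,.1203,-.0149]
go((0,0,.2665+.005),1.22,p)"
```

```text
time_s: 15.95
position: [0.5186, 0.1206, 0.2697]
tcp_rot: [[-0.934, 0.358, 0.002], [0.358, 0.934, 0.001], [-0.001, 0.002, -1.0]]
force: [0.6, 2.7, 2.3]
opening: 0.131
shift [ 1.  -0.7 -1.8] turn -0.0001 pos [0.5186 0.1206 0.2697] F [0.6 2.7 2.3] M [ 0.47 -0.23 -0.06] op 0.131 t 15.95 q [  1.   20.5  92.9   0.1  66.4 -68. ]
```

```bash
python3 -m inch '[{"gripper":0,"dx":0,"dy":0,"dz":-2,"turn":0},{"gripper":0,"dx":0,"dy":0,"dz":-4,"turn":0},{"gripper":0,"dx":0,"dy":0,"dz":-5.3,"turn":0},{"gripper":0,"dx":0,"dy":0,"dz":-5.3,"turn":0},{"gripper":0,"dx":0,"dy":0,"dz":-5.3,"turn":0}]'
python3 -c "
from h import *
p=[.5175,.1203,-.0149]
go((0,0,.275),1.22,p)"
```

```text
time_s: 16.45
position: [0.5185, 0.1205, 0.2732]
tcp_rot: [[-0.934, 0.358, 0.0], [0.358, 0.934, 0.001], [0.0, 0.001, -1.0]]
force: [3.9, 4.2, -8.1]
opening: 0.134
shift [ 0.9 -0.6 -1.8] turn -0.0003 pos [0.5185 0.1205 0.2732] F [ 3.9  4.2 -8.1] M [ 0.63 -0.92 -0.06] op 0.134 t 16.45 q [  1.   20.3  92.6   0.1  67.  -68. ]
```

```bash
python3 -m inch '[{"gripper":0,"dx":0,"dy":0,"dz":-1,"turn":0},{"gripper":0,"dx":0,"dy":0,"dz":-1.5,"turn":0},{"gripper":0,"dx":0,"dy":0,"dz":-1.5,"turn":0}]'
python3 -m inch '[{"gripper":0,"dx":0,"dy":0,"dz":0,"turn":0.11},{"gripper":0,"dx":0,"dy":0,"dz":0,"turn":0.23},{"gripper":0,"dx":0,"dy":0,"dz":0,"turn":0.35}]'
```

```text
time_s: 16.75
position: [0.5185, 0.1205, 0.2746]
tcp_rot: [[-0.934, 0.358, 0.0], [0.358, 0.934, 0.001], [0.0, 0.001, -1.0]]
force: [4.5, 3.4, -7.6]
opening: 0.138
time_s: 17.05
position: [0.518, 0.1198, 0.2744]
tcp_rot: [[-0.751, 0.66, -0.001], [0.66, 0.751, -0.001], [0.0, -0.001, -1.0]]
force: [3.6, 1.3, -7.9]
opening: 0.139
```

```bash
python3 -m inch '[{"gripper":0,"dx":0,"dy":0,"dz":0,"turn":0.12},{"gripper":0,"dx":0,"dy":0,"dz":0,"turn":0.24},{"gripper":0,"dx":0,"dy":0,"dz":0,"turn":0.36},{"gripper":0,"dx":0,"dy":0,"dz":0,"turn":0.48},{"gripper":0,"dx":0,"dy":0,"dz":0,"turn":0.6},{"gripper":0,"dx":0,"dy":0,"dz":0,"turn":0.72},{"gripper":0,"dx":0,"dy":0,"dz":0,"turn":0.82},{"gripper":0,"dx":0,"dy":0,"dz":0,"turn":0.87},{"gripper":0,"dx":0,"dy":0,"dz":0,"turn":0.87},{"gripper":0,"dx":0,"dy":0,"dz":0,"turn":0.87}]'
python3 -c "
from h import *
p=[.5175,.1203,-.0149]
go((0,0,.2535),0,p)"
```

```text
time_s: 18.05
position: [0.516, 0.119, 0.2742]
tcp_rot: [[0.014, 1.0, -0.006], [1.0, -0.014, -0.002], [-0.002, -0.006, -1.0]]
force: [-1.7, -2.2, -8.3]
opening: 0.138
shift [ 1.4  1.6 20.7] turn 0.0013 pos [0.516  0.119  0.2742] F [-1.7 -2.2 -8.3] M [-0.58  0.12  0.04] op 0.138 t 18.05 q [ 1.  20.2 92.7 -0.1 67.5  1.8]
```

```bash
python3 -m inch '[{"gripper":0,"dx":0,"dy":0,"dz":3,"turn":0},{"gripper":0,"dx":0,"dy":0,"dz":6,"turn":0},{"gripper":0,"dx":0,"dy":0,"dz":9,"turn":0},{"gripper":0,"dx":0,"dy":0,"dz":12,"turn":0},{"gripper":0,"dx":0,"dy":0,"dz":14,"turn":0},{"gripper":0,"dx":0,"dy":0,"dz":14,"turn":0}]'
python3 -c "
from h import *
p=[.5175,.1203,-.0149]
go((0,0,.2535),0,p)"
```

```text
time_s: 18.65
position: [0.5161, 0.1191, 0.2609]
tcp_rot: [[0.014, 1.0, -0.005], [1.0, -0.014, -0.002], [-0.002, -0.005, -1.0]]
force: [-3.3, -5.1, -7.0]
opening: 0.133
shift [1.3 1.4 7.4] turn 0.0009 pos [0.5161 0.1191 0.2609] F [-3.3 -5.1 -7. ] M [-0.77  0.53  0.01] op 0.133 t 18.65 q [ 1.  21.1 93.7 -0.1 65.6  1.8]
```

```bash
python3 -m inch '[{"gripper":0,"dx":-0.5,"dy":-0.5,"dz":2,"turn":0},{"gripper":0,"dx":-1,"dy":-0.5,"dz":4,"turn":0},{"gripper":0,"dx":-1,"dy":-0.5,"dz":5,"turn":0},{"gripper":0,"dx":-1,"dy":-0.5,"dz":5.5,"turn":0},{"gripper":0,"dx":-1,"dy":-0.5,"dz":5.5,"turn":0}]'; python3 -m inch '[{"gripper":0,"dx":0,"dy":0,"dz":1,"turn":0},{"gripper":0,"dx":0,"dy":0,"dz":1.5,"turn":0},{"gripper":0,"dx":0,"dy":0,"dz":1.5,"turn":0}]'
```

```text
time_s: 19.15
position: [0.5162, 0.119, 0.257]
tcp_rot: [[0.014, 1.0, -0.003], [1.0, -0.014, -0.001], [-0.001, -0.003, -1.0]]
force: [-5.8, -3.5, 1.1]
opening: 0.133
time_s: 19.45
position: [0.5162, 0.119, 0.2569]
tcp_rot: [[0.014, 1.0, -0.002], [1.0, -0.014, -0.001], [-0.001, -0.002, -1.0]]
force: [-9.0, -2.9, 8.5]
opening: 0.141
```

Stalled at z 0.2569 with 8.5 N upward. That fits home if my second grasp sat 3 mm higher on the bar. I'll let the spring seat it, check against the first image, then re-grip.

```bash
python3 -m inch '[{"gripper":20,"dx":0,"dy":0,"dz":-1.5,"turn":0},{"gripper":35,"dx":0,"dy":0,"dz":-1.5,"turn":0},{"gripper":50,"dx":0,"dy":0,"dz":-1.5,"turn":0},{"gripper":50,"dx":0,"dy":0,"dz":-1.5,"turn":0},{"gripper":60,"dx":0,"dy":0,"dz":-30,"turn":0},{"gripper":60,"dx":0,"dy":0,"dz":-70,"turn":0},{"gripper":60,"dx":0,"dy":0,"dz":-80,"turn":0},{"gripper":60,"dx":0,"dy":0,"dz":-80,"turn":0}]'
python3 - <<'E'
from h import *
go((0,0,.2535),0,[.516,.120,-.0149])
for n in ("side","top"): cv2.imwrite(f"pics/{n}4.png",capture(n)[:,:,::-1])
a=cv2.imread("pics/side0.png",0);b=cv2.imread("pics/side4.png",0)
u0,v0,u1,v1=310,142,324,164
t=cv2.resize(a[v0:v1,u0:u1],None,fx=8,fy=8,interpolation=2); w=cv2.resize(b[v0-6:v1+4,u0-4:u1+4],None,fx=8,fy=8,interpolation=2)
r=cv2.matchTemplate(w,t,cv2.TM_CCOEFF_NORMED);_,m,_,l=cv2.minMaxLoc(r);print("handle shift px",l[0]/8-4,l[1]/8-6,"score",m)
print("2mm lift would be",proj("side",(.516,.12,.2705))-proj("side",(.516,.12,.2685)))
c=np.hstack([cv2.resize(x[130:180,300:335],None,fx=10,fy=10,interpolation=2) for x in (cv2.imread("pics/side0.png"),cv2.imread("pics/side4.png"))]);cv2.imwrite("pics/g.png",c)
E
```

```text
time_s: 20.25
position: [0.5192, 0.1193, 0.337]
tcp_rot: [[0.015, 1.0, 0.006], [1.0, -0.015, 0.0], [0.001, 0.006, -1.0]]
force: [0.3, -0.4, -0.9]
opening: 0.594
shift [ 0.6 -3.8 83.5] turn 0.0001 pos [0.5192 0.1193 0.337 ] F [ 0.3 -0.4 -0.9] M [ 0.03 -0.14  0.02] op 0.594 t 20.25 q [ 0.9 16.5 87.6  0.  75.5  1.7]
handle shift px 0.5 0.25 score 0.7375510931015015
2mm lift would be [-0.01479903 -0.60112135]
```

View pics/g.png

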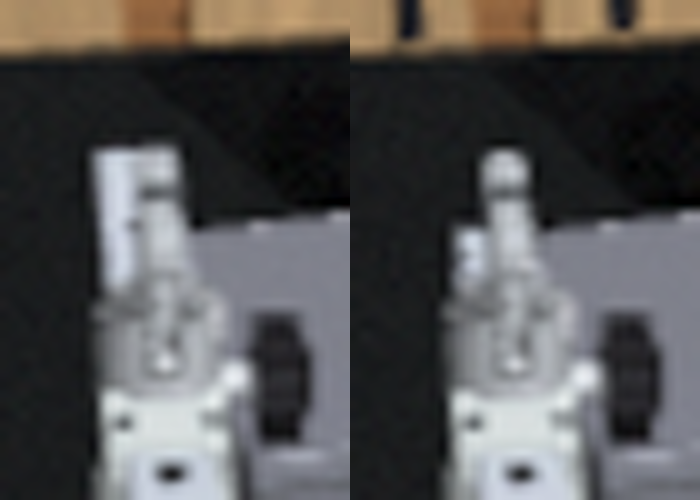

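The T-bar has the same height and heading as at the start (top edge on row 148 in both halves), and the tube's back end has moved in. The pin is home in the new hole, so re-grip.

```bash
python3 -m inch '[{"gripper":60,"dx":0,"dy":-2.8,"dz":25,"turn":0},{"gripper":50,"dx":0,"dy":-2.8,"dz":50,"turn":0},{"gripper":45,"dx":0,"dy":-2.8,"dz":72,"turn":0},{"gripper":35,"dx":0,"dy":-2.8,"dz":83,"turn":0},{"gripper":28,"dx":0,"dy":-2.8,"dz":83,"turn":0},{"gripper":24,"dx":0,"dy":-2.8,"dz":83,"turn":0},{"gripper":20,"dx":0,"dy":-2.8,"dz":83,"turn":0},{"gripper":16,"dx":0,"dy":-2.8,"dz":83,"turn":0},{"gripper":10,"dx":0,"dy":-2.8,"dz":83,"turn":0},{"gripper":0,"dx":0,"dy":-2.8,"dz":83,"turn":0},{"gripper":0,"dx":0,"dy":-2.8,"dz":83,"turn":0},{"gripper":0,"dx":0,"dy":-2.8,"dz":83,"turn":0}]'
```

```text
time_s: 21.55
position: [0.5159, 0.1191, 0.2527]
tcp_rot: [[0.015, 1.0, 0.003], [1.0, -0.015, 0.0], [0.0, 0.003, -1.0]]
force: [3.4, -0.4, 4.2]
opening: 0.133
```

```bash
python3 -m inch '[{"gripper":0,"dx":0,"dy":0,"dz":0.5,"turn":0},{"gripper":0,"dx":0,"dy":0,"dz":0.5,"turn":0},{"gripper":0,"dx":0,"dy":0,"dz":0.5,"turn":0}]'
python3 - <<'E'
from h import *
go((0,0,.2535),0,[.516,.120,-.0149])
c=capture("top")[140:260,210:410,::-1];cv2.imwrite("pics/h.png",cv2.resize(c,None,fx=3,fy=3,interpolation=2))
for q in ("dish","lens_cap","dropper"): print(q,[np.round(d["extent"],1).tolist() for d in recognise("top",q)[:1]])
E
```

```text
time_s: 21.85
position: [0.5159, 0.1191, 0.2527]
tcp_rot: [[0.015, 1.0, 0.003], [1.0, -0.015, 0.0], [0.0, 0.003, -1.0]]
force: [0.8, 0.6, 6.7]
opening: 0.129
shift [ 0.9  0.1 -0.8] turn -0.0001 pos [0.5159 0.1191 0.2527] F [0.8 0.6 6.7] M [-0.02 -0.3  -0.03] op 0.129 t 21.85 q [ 0.9 21.4 94.6 -0.  63.8  1.8]
dish [[359.9, 204.1, 27.5, 27.4]]
lens_cap []
dropper [[312.3, 190.1, 7.0, 11.6]]
```

View pics/h.png

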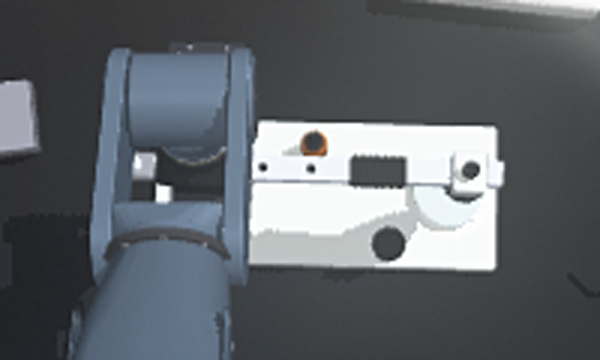

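The camera is over the dish, and the dish, cap and dropper stand where they were. The T-bar is gripped with a light downward push (6.7 N), so I'm handing in.

```bash
python3 -c "
from rig import *
print(hand_in())"
```

```text
the job is handed in; nothing more can be done
None
```

The camera boom is out one hole with the pin home, and the T-handle is still gripped. I handed the job in at about 22 s; it reports no verdict.

I lifted the plunger about 18 mm, turned it 70° into the side notch and let go. I slid the boom out by its grip, turned the handle back and let the pin down. I then released the handle briefly so the spring could seat the pin, and gripped it again.

- **Boom:** the holes in the tube matched the next hole position to within about 0.25 px, roughly 0.7 mm too far out before I eased it back.
- **Pin:** after releasing, the T-bar's height and heading in the side picture matched the start by eye. A template match was weaker (score 0.74) because the background behind the bar had changed.
- **Grip:** the fingers hold the bar at 0.129 opening (about 11 mm, on the 12 mm bar), pushing down with about 6.7 N.
- **Loose things:** in the last picture the dish, dropper and lens cap look unmoved. The network did not report the lens cap, and I did not check the things on the table that were out of that picture.

When I first lowered the pin, the tool stopped about 3 mm higher than expected with 8.5 N upward. This was because my second grasp sat higher on the bar; the release and re-grip cleared it.

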